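Clear the drying tray and lift the crucible with tongs

ROBOT

A 6-joint arm with a two-finger parallel gripper is mounted at the origin on the work surface. World frame = base frame: x ahead of the robot, y to its left, z up, the work surface at z = 0. Lengths are in m, angles in rad, forces in N, time in s.
With the tool pointing down it reaches from about 0.25 to 0.725 m from the base axis. Payload 4 kg.
Tool frame: the origin (TCP) lies midway between the tips of the shut fingers; the grasp point (between the pads) lies 19 mm behind it; y points along the fingers, z is the direction in which the jaws open and shut, and the axes are right-handed (so a half turn about y gives the same grasp; the last joint's range is limited). The gripper opens to 85 mm and grips with 20 to 120 N. Pads are 22 mm wide; open, the fingers measure 114 mm over their backs; the gripper's body (76 mm by 85 mm) begins 54 mm behind the grasp point. The pads swing forward as they close: fully open they stand 13 mm farther back than shut.
Start: joints at [1.26, 0.241, 0.005, 1.335, 0, 1.571], TCP at [0.153, 0.476, 0.231] pointing down, gripper open.
Joint ranges: [-2.72, 2.72], [-1.05, 1.87], [-1.09, 1.28], [-1.99, 2.15], [-1.42, 1.44], [-3.14, 3.14]. Speed limits (rad/s): [2.79, 2.79, 3.14, 3.14, 3.14, 3.14].

INTERFACE

Orientations are given as a unit quaternion [x, y, z, w].
In Python, from workcell import bot gives the robot as it stands. The module is installed in compiled form; this text tells all that it offers.
- The arm moves only by the shell command python3 -m handwheel 'ROWS' [OPENING]. ROWS is JSON, a list of rows, each a list of 6 numbers: the shift along the tool's x, y, z in units of 25 mm (1.0 is 25 mm), then the turn, a rotation vector about the tool's x, y, z in units of 10 degrees (1.0 is 10 degrees). A call has exactly 5 rows; each row is the pose to reach, as a shift and turn from the pose commanded when the call began, along the tool's axes at that moment; what a row does not reach only later rows make up. A row lasts 1/8 s, in which the tool goes at most 62.5 mm and 10.7 degrees, less where a joint would pass 70% of its speed; a pose out of reach is approached as far as the arm can. A call with a gripper value outside its range is refused whole. OPENING is the gripper command: -1 is shut, 1 is fully open, values between are in proportion, set as the call begins (- or left out, the last holds). The fingers move at their own pace and stop on an object; the grip force is fixed at half the most. Time passes only in rows, so rows that repeat a pose let the fingers close, or fill a call up. It gives the time, the measured TCP pose, the force and the opening at its end, in the units of the state.
- bot.get_obs(): the state, without advancing time (a new reading comes with each control period).
- bot.camera(name): name is "side" or "top"; returns a dict with "color" (384x512x3 uint8, red, green, blue), "fx", "fy", "cx", "cy" (pixels), "dist_coeffs" ([k1, k2, p1, p2, k3] as OpenCV has them; the pictures are not rectified), "rvec" (rotation vector, rad) and "tvec" (3), from world to camera coordinates, as OpenCV has them. Camera axes: x right, y down, z forward; pixel columns grow to the right and rows downward; lengths in m; the calibration is good to about 2 mm. A picture is of the moment at which its call begins. There is no depth.
- bot.job_done(): hands the job in, once; it reports no verdict.
The state is a dict: "clock": time; "joint_pos": joint angles; "joint_vel": joint speeds; "tau": joint torques, N m; "eef_pos": TCP position; "tool_rot": TCP orientation; "ft_force": force on the tool from outside, world axes, zero at the start; "ft_torque": the same for the moment, N m; "grip_width": finger opening in m.
Only numpy, scipy, OpenCV 4.12 (cv2) and the standard library are available. Lean on these libraries where they do the work, as an engineer would, in place of code of your own. Each camera call takes 0.05 s, during which the arm holds its last target.

TASK

Empty the drying tray: first put the rubber stopper into the round white dish and the capped glass vial into the rectangular white box. Then take the steel spring tongs, close their jaws around the porcelain crucible without the gripper ever touching it, lift it upright to about 15 cm above the bench, and finish while still holding it there steadily in the tongs, never tipping it over and leaving everything else on the bench where it stands.

Things in the scene. Friction and masses are not known exactly. Their poses are not given: they have to be found in the camera images.
- tray: Flat rectangular stainless tray fixed to the bench, 210 mm (its x) by 200 mm (its y); origin at the centre of its underside. Floor 3 mm thick, rim 8 mm high. The stopper and vial stand near its -x edge, the crucible in its +x half.
- stopper: Dark rubber stopper standing in the tray: round head 32 mm across from 14 to 30 mm above its underside, narrower plug 25 mm across below. 25 g. Origin at the centre of its underside, z along its axis (up at the start).
- stopper_center (a point): Middle of the stopper, 15 mm up its axis from its origin.
- vial: Round glass vial with white cap standing in the tray, 24 mm across, 56 mm tall, 30 g. Origin at the centre of its underside, z along its axis (up at the start).
- vial_center (a point): Middle of the vial, 28 mm up its axis from its origin.
- crucible: White porcelain crucible (small open pot) standing in the tray: 34 mm across from 7 to 37 mm above its underside, with a rim 37 mm across from 38 mm to its top at 42 mm. About 45 g. Origin at the centre of its underside, z up.
- dish: Round white dish fixed to the bench, for stoppers: 132 mm across outside, walls 4 mm thick, 30 mm tall, floor 4 mm thick. Origin at the centre of its underside. Dish and box may have swapped places.
- vialbox: Rectangular open white box fixed to the bench, for vials: 110 mm (its x) by 150 mm (its y) outside, walls 4 mm thick, 30 mm tall, floor 4 mm thick. Origin at the centre of its underside.
- tongs: Steel spring tongs, 205 mm long, loose, lying flat on the bench, 110 g. Origin on the underside, midway between the arms at their grip plates, near the balance point; x points to the jaws, z up. Behind: spring block 40 mm wide and 40 mm tall, from 78 to 106 mm behind the origin. The gripper's squeeze alone keeps them shut.
- tongs_grip (a point): Where to grip: 29 mm above the tongs' origin, between the grip plates. Upright flats, 56 mm long along the tongs' x, 18 to 40 mm above the underside, outer faces 58 mm apart when open (splayed 5 deg each, parallel on the crucible); squeeze along the tongs' y. They spring back with 5 to 7 N each. Squeezed to 53 mm the tongs can be carried, jaws still open; on the crucible 42 mm, then 20 N or more.
- jaws (a point): Point midway between the two upright V-shaped jaws, 95 mm ahead of the tongs' origin along x, 9 mm above the underside; jaws reach 0 to 18 mm above the underside. Gap 55 mm when open, shrinking twice as fast as the grip plates'. Close them with this point on the crucible's axis (a few mm off is drawn in), tongs' underside 15 mm above the crucible's underside.
- tongs_arm_l (a joint): Angle of the left tongs arm, rad: 0 fully open, grows as squeezed, about 0.095 on the crucible, 0.165 at the stop (empty). The right arm mirrors it.
- beaker: Clear glass beaker, 64 mm across, 85 mm tall. Not part of the job: leave it. Origin at the centre of its underside.
- petri: Clear flat round dish with lid, 80 mm across, 12 mm tall. Not part of the job: leave it. Origin at the centre of its underside.
- sample_bottle: Clear bottle with yellow cap, 56 mm across, 120 mm tall. Not part of the job: leave it. Origin at the centre of its underside.
- mortar: White porcelain mortar (bowl), 104 mm across at the rim, 60 mm tall. Not part of the job: leave it. Origin at the centre of its underside.
- spoon: Steel spoon lying flat, 160 mm long. Not part of the job: leave it. Origin near the middle of its length.
- wash_bottle: White bottle with blue cap, 68 mm across, 170 mm tall. Not part of the job: leave it. Origin at the centre of its underside.
- reagent_jar: Amber glass jar with white lid, 52 mm across, 70 mm tall. Not part of the job: leave it. Origin at the centre of its underside.
Mind the look-alikes: they are no part of the job. Leave any red look-alike of the stopper alone.

How it is judged:
By the outcome, as a careful person would: the job done as asked, in the order asked, and still so for the second after the job is handed in, while the arm keeps its last pose, push and grip.
It also fails if it takes over 67 s, if anything falls off the work surface, if the arm or the gripper's body presses on something with over 40 N, if the wrist force passes 120 N, or if a joint passes its speed limit or range.

## Working session

There is one attempt and no reset: what is moved stays moved. The work goes in short steps, Python scripts to look and compute and a shell command to move; the robot and the scene stay as the last step left them, time stands still between calls to the robot, and variables do not carry over. Pictures are saved under pics/ and viewed, and the job is handed in when it is done.

```bash
mkdir -p pics; ls
python3 - <<'E'
from workcell import bot
import cv2
o=bot.get_obs()
for k,v in o.items(): print(k,v)
for n in("top","side"):
    c=bot.camera(n); cv2.imwrite(f"pics/{n}0.png",cv2.cvtColor(c["color"],cv2.COLOR_RGB2BGR))
    print({k:v for k,v in c.items() if k!="color"})
E
```

```text
pics
clock 0.0
joint_pos [1.25998875e+00 2.41411973e-01 3.73504178e-03 1.33518034e+00
 2.72504413e-06 1.57080472e+00]
joint_vel [-0.00129615 -0.00055044  0.00137178 -0.00081406 -0.00073962  0.00066002]
tau [ 3.16675025e-03 -3.72316217e+01  2.52408296e+01  1.69075892e-02
  3.98946770e-05 -4.88000850e-06]
eef_pos [0.15272366 0.47545419 0.23041757]
tool_rot [ 0.69930441 -0.10956191  0.10933445 -0.69786496]
ft_force [-0.1788525   0.19803602  0.69025895]
ft_torque [-0.02858701 -0.07550299 -0.0003847 ]
grip_width 0.08581724470193117
{'fx': 480.77482897885926, 'fy': 480.77482897885926, 'cx': 261.6127076247497, 'cy': 190.38995947694957, 'dist_coeffs': array([-0.17675841,  0.        ,  0.        ,  0.        ,  0.        ]), 'rvec': array([ 2.16591582, -2.10972954,  0.19268178]), 'tvec': array([-0.07296415,  0.54681274,  1.16160491])}
{'fx': 432.1326038896634, 'fy': 432.1326038896634, 'cx': 257.04085766489703, 'cy': 190.5444636585256, 'dist_coeffs': array([-0.00062248,  0.        ,  0.        ,  0.        ,  0.        ]), 'rvec': array([ 2.42557116, -0.27509072,  0.10167148]), 'tvec': array([-0.52120196,  0.08103062,  1.18875771])}
```

View pics/top0.png

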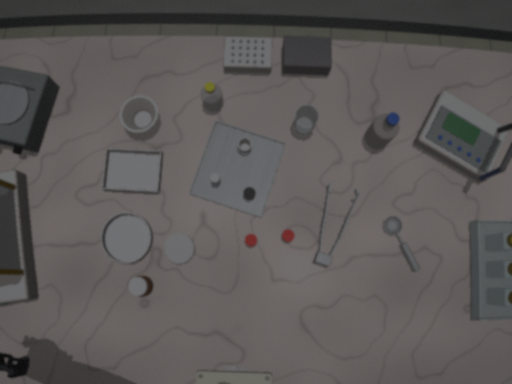

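View pics/side0.png

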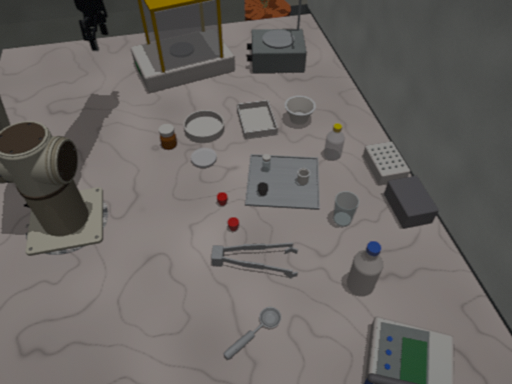

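```bash
cat > h.py <<'E'
import numpy as np, cv2
from scipy.spatial.transform import Rotation as R
from workcell import bot
def ray(c,uv):
    K=np.array([[c["fx"],0,c["cx"]],[0,c["fy"],c["cy"]],[0,0,1]])
    p=cv2.undistortPoints(np.array(uv,float).reshape(-1,1,2),K,c["dist_coeffs"]).reshape(-1,2)
    Rm=cv2.Rodrigues(c["rvec"])[0]
    d=np.c_[p,np.ones(len(p))]@Rm; o=-Rm.T@c["tvec"]
    return o,d
def onz(c,uv,z):
    o,d=ray(c,uv); return o+d*((z-o[2])/d[:,2])[:,None]
def proj(c,P):
    K=np.array([[c["fx"],0,c["cx"]],[0,c["fy"],c["cy"]],[0,0,1]])
    return cv2.projectPoints(np.array(P,float).reshape(-1,1,3),c["rvec"],c["tvec"],K,c["dist_coeffs"])[0].reshape(-1,2)
def tri(c1,u1,c2,u2):
    o1,d1=ray(c1,[u1]);o2,d2=ray(c2,[u2]);d1=d1[0];d2=d2[0]
    s=np.linalg.lstsq(np.c_[d1,-d2],o2-o1,rcond=None)[0]
    a=o1+d1*s[0];b=o2+d2*s[1]; return (a+b)/2,np.linalg.norm(a-b)
def crop(img,x0,y0,x1,y1,k,f):
    im=cv2.resize(img[y0:y1,x0:x1],None,fx=k,fy=k,interpolation=cv2.INTER_CUBIC)
    cv2.imwrite(f,cv2.cvtColor(im,cv2.COLOR_RGB2BGR))
E
python3 - <<'E'
from h import *
import pickle
t=bot.camera("top");s=bot.camera("side");pickle.dump((t,s),open("c0.pkl","wb"))
crop(t["color"],95,90,295,240,4,"pics/t1.png")
crop(t["color"],280,170,380,270,6,"pics/t2.png")
crop(s["color"],180,130,340,250,5,"pics/s1.png")
crop(s["color"],200,220,310,290,7,"pics/s2.png")
E
```

```text
(no output)
```

View pics/t1.png

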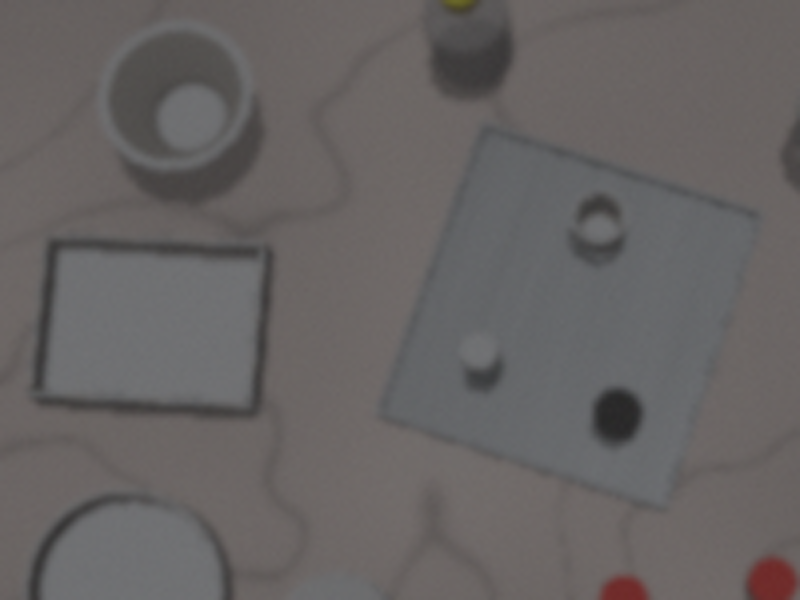

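View pics/t2.png

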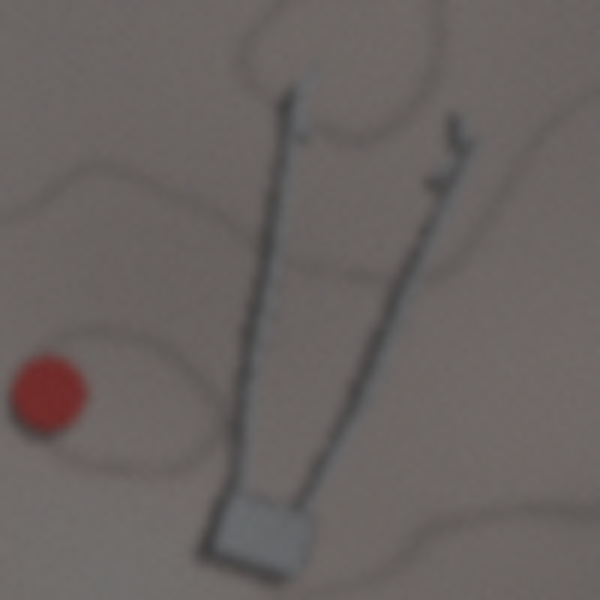

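View pics/s1.png

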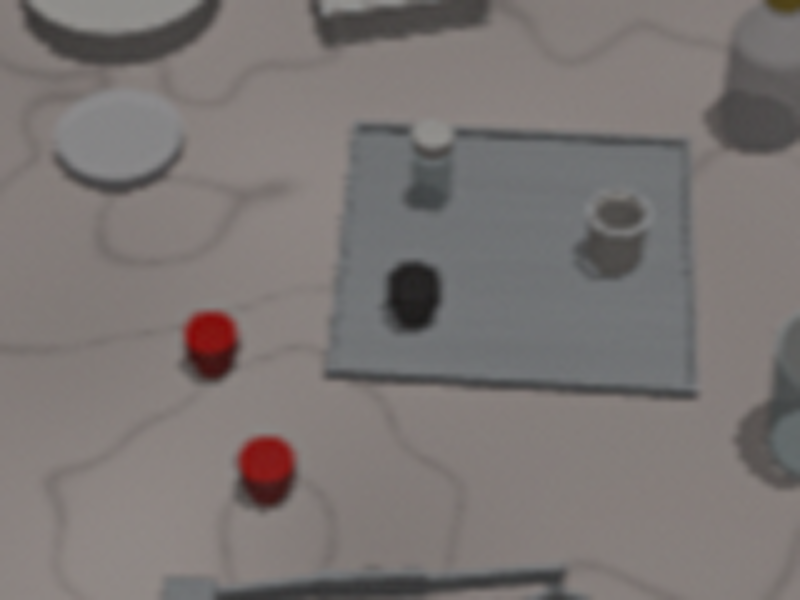

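View pics/s2.png

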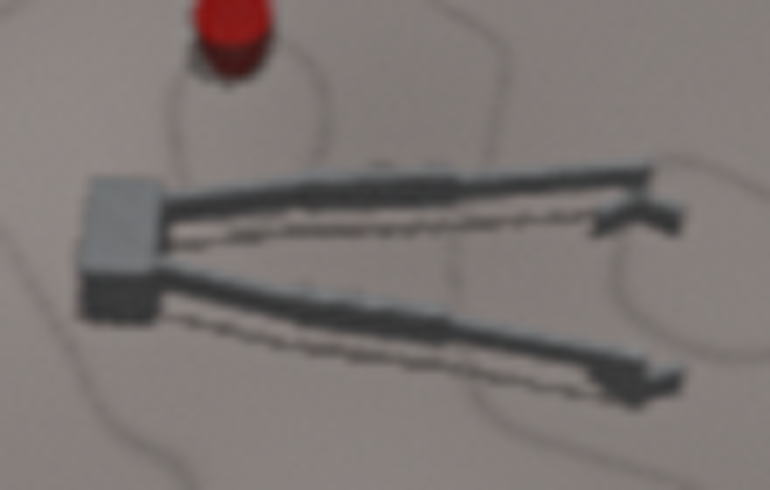

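Run:
```python
from h import *
import pickle
t,s=pickle.load(open("c0.pkl","rb"))
def blob(c,box,f,name):
    x0,y0,x1,y1=box
    im=c["color"][y0:y1,x0:x1]; m=f(im.astype(int)).astype(np.uint8)
    n,l,st,ce=cv2.connectedComponentsWithStats(m)
    i=1+np.argmax(st[1:,4]); 
    cnt=max(cv2.findContours((l==i).astype(np.uint8),0,cv2.CHAIN_APPROX_NONE)[0],key=len)
    (a,b),(w,h),an=cv2.minAreaRect(cnt)
    box=cv2.boxPoints(((a,b),(w,h),an))+[x0,y0]
    print(name,"area",st[i,4],"cen",ce[i]+[x0,y0],"rect",a+x0,b+y0,w,h,an)
    return ce[i]+[x0,y0],box
T=lambda u,z:print("   top z=%.3f"%z,onz(t,u,z).round(4).tolist())
S=lambda u,z:print("   side z=%.3f"%z,onz(s,u,z).round(4).tolist())
c,_=blob(t,(230,180,265,210),lambda i:i.max(2)<62,"stopper top");T([c],.033)
c,_=blob(s,(250,175,275,200),lambda i:i.max(2)<62,"stopper side");S([c],.018)
def crp(x,y,k,x0,y0): return [(x+.5)/k-.5+x0,(y+.5)/k-.5+y0]
print("vial cap");T([crp(481,353,4,95,90)],.059);S([crp(433,137,5,180,130)],.059)
print("cruc rim");T([crp(600,220,4,95,90)],.045);S([crp(617,213,5,180,130)],.045)
print("tray corners");T([crp(*p,4,95,90) for p in[(486,126),(758,214),(666,508),(381,412)]],.008)
S([crp(*p,5,180,130) for p in[(353,126),(687,140),(695,395),(327,375)]],.008)
print("box rim corners top");T([crp(*p,4,95,90) for p in[(50,241),(270,250),(258,413),(35,400)]],.03)
print("dish");T([[128,239]],.03);S([[204,124]],.03)
print("tongs block top");T([crp(*p,6,280,170) for p in[(238,491),(312,512),(290,575),(213,550)]],.04)
S([crp(*p,7,200,220) for p in[(90,180),(162,180),(158,270),(82,268)]],.04)
print("jaw tips L R");T([crp(*p,6,280,170) for p in[(294,88),(465,140)]],.018)
S([crp(*p,7,200,220) for p in[(645,172),(640,362)]],.04)
print("arm tips z40");T([crp(*p,6,280,170) for p in[(294,88),(465,140)]],.04)
g=proj(t,[[.5,0,0],[.5,.2,0]]);print(g)
for n,uv,z in[("beaker",(304,125),0),("bottle",(212,100),0),("mortar",(141,118),.0),("petri",(179,248),.012),("spoon",(400,240),0),("wash",(378,133),0),("jar",(138,287),.07),("red1",(251,240),.03),("red2",(288,235),.03)]: print(n,onz(t,[uv],z).round(3))
```

```text
stopper top area 108 cen [248.91666667 193.51851852] rect 249.0 193.5 11.0 10.0 90.0
   top z=0.033 [[0.542, -0.0267, 0.033]]
stopper side area 109 cen [262.26605505 188.83486239] rect 262.5 189.0 12.0 9.0 90.0
   side z=0.018 [[0.5444, -0.025, 0.018]]
vial cap
   top z=0.059 [[0.575, 0.0591, 0.059]]
   side z=0.059 [[0.5755, 0.0575, 0.059]]
cruc rim
   top z=0.045 [[0.6666, -0.0121, 0.045]]
   side z=0.045 [[0.6677, -0.0124, 0.045]]
tray corners
   top z=0.008 [[0.7395, 0.0673, 0.008], [0.6837, -0.1153, 0.008], [0.4867, -0.0594, 0.008], [0.5442, 0.1273, 0.008]]
   side z=0.008 [[0.5422, 0.1268, 0.008], [0.7405, 0.0688, 0.008], [0.6828, -0.1224, 0.008], [0.4857, -0.0625, 0.008]]
box rim corners top
   top z=0.030 [[0.6483, 0.35, 0.03], [0.6452, 0.2024, 0.03], [0.5378, 0.2034, 0.03], [0.5422, 0.351, 0.03]]
dish
   top z=0.030 [[0.4171, 0.2769, 0.03]]
   side z=0.030 [[0.4219, 0.2763, 0.03]]
tongs block top
   top z=0.040 [[0.3995, -0.2061, 0.04], [0.3913, -0.2371, 0.04], [0.3651, -0.2281, 0.04], [0.3748, -0.1959, 0.04]]
   side z=0.040 [[0.3741, -0.1971, 0.04], [0.3994, -0.2029, 0.04], [0.3915, -0.2396, 0.04], [0.3656, -0.2328, 0.04]]
jaw tips L R
   top z=0.018 [[0.5744, -0.232, 0.018], [0.5536, -0.3068, 0.018]]
   side z=0.040 [[0.5697, -0.2385, 0.04], [0.5468, -0.3128, 0.04]]
arm tips z40
   top z=0.040 [[0.5702, -0.2287, 0.04], [0.5498, -0.3022, 0.04]]
[[238.33110112 211.25723019]
 [161.8292446  209.06408737]]
beaker [[ 0.738 -0.168  0.   ]]
bottle [[0.802 0.082 0.   ]]
mortar [[0.747 0.273 0.   ]]
petri [[0.4   0.148 0.012]]
spoon [[ 0.435 -0.425  0.   ]]
wash [[ 0.723 -0.371  0.   ]]
jar [[0.299 0.235 0.07 ]]
red1 [[ 0.424 -0.035  0.03 ]]
red2 [[ 0.439 -0.128  0.03 ]]
```

```bash
cat >> h.py <<'E'
def go(pos,yaw=None,ref=None,quiet=False):
    """rows needed from present: TCP pos; yaw = world deg of opening axis (tool z), mod 180"""
    o=bot.get_obs(); p=np.array(o["eef_pos"]);q=R.from_quat(o["tool_rot"]);M=q.as_matrix()
    cur=np.degrees(np.arctan2(M[1,2],M[0,2]))
    if yaw is None: d=0
    else: d=(yaw-cur+90)%180-90
    zt=R.from_euler('z',cur+d,degrees=True).apply([1,0,0]); yt=np.array([0,0,-1.]); 
    Rt=R.from_matrix(np.c_[np.cross(yt,zt),yt,zt])
    rv=np.degrees((q.inv()*Rt).as_rotvec())/10
    sh=M.T@(np.array(pos)-p)/.025
    print("pos",p.round(4),"yaw %.2f"%cur,"clk %.2f"%o["clock"],"w %.4f"%o["grip_width"],"F",np.round(o["ft_force"],1),"j6 %.2f"%o["joint_pos"][5])
    print("tool y",M[:,1].round(2)," shift",sh.round(2)," turn",rv.round(2))
E
python3 - <<'E'
from h import *
go([.543,-.026,.12],0); go([.543,-.026,.12],-17); go([.543,-.026,.12],73);go([.543,-.026,.12])
E
```

```text
pos [0.1528 0.4757 0.2308] yaw 72.19 clk 0.20 w 0.0850 F [-0.5  0.  -0.5] j6 1.57
tool y [-0. -0. -1.]  shift [ 21.     4.45 -14.33]  turn [0.01 7.22 0.  ]
pos [0.1528 0.4757 0.2308] yaw 72.19 clk 0.20 w 0.0850 F [-0.5  0.  -0.5] j6 1.57
tool y [-0. -0. -1.]  shift [ 21.     4.45 -14.33]  turn [0.01 8.92 0.01]
pos [0.1528 0.4757 0.2308] yaw 72.19 clk 0.20 w 0.0850 F [-0.5  0.  -0.5] j6 1.57
tool y [-0. -0. -1.]  shift [ 21.     4.45 -14.33]  turn [ 0.01 -0.08 -0.  ]
pos [0.1528 0.4757 0.2308] yaw 72.19 clk 0.20 w 0.0850 F [-0.5  0.  -0.5] j6 1.57
tool y [-0. -0. -1.]  shift [ 21.     4.45 -14.33]  turn [ 0.01 -0.   -0.  ]
```

```bash
python3 -m handwheel '[[2,0,-1.4,0,0.9,0],[4,0.3,-2.8,0,1.8,0],[6,0.6,-4.2,0,2.7,0],[8,1,-5.6,0,3.6,0],[10,1.3,-7,0,4.5,0]]' 1; python3 -c "
from h import *
go([.543,-.026,.12],-17)"
```

```text
clock: 0.82
eef_pos: [0.3382, 0.2313, 0.1985]
tool_rot: [-0.603, 0.37, -0.37, 0.603]
ft_force: [2.2, 0.4, 0.9]
grip_width: 0.0853
pos [0.3382 0.2313 0.1985] yaw 26.93 clk 0.82 w 0.0853 F [2.2 0.4 0.9] j6 1.70
tool y [ 0.  0. -1.]  shift [12.89  3.14  2.64]  turn [-0.    4.39 -0.  ]
```

```bash
python3 -m handwheel '[[2.5,0.5,0.5,0,0.9,0],[5,1.2,1,0,1.8,0],[7.5,2,1.6,0,2.7,0],[10,2.6,2.1,0,3.6,0],[12.4,3.1,2.55,0,4.4,0]]' 0.4; python3 -c "
from h import *
go([.543,-.026,.007],-17)"
```

```text
clock: 1.45
eef_pos: [0.5285, -0.0049, 0.1234]
tool_rot: [-0.42, 0.569, -0.569, 0.42]
ft_force: [0.6, 0.9, 0.6]
grip_width: 0.0598
pos [ 0.5285 -0.0049  0.1234] yaw -17.09 clk 1.45 w 0.0598 F [0.6 0.9 0.6] j6 1.86
tool y [-0.  0. -1.]  shift [0.64 4.65 0.81]  turn [ 0.   -0.01 -0.  ]
```

```bash
python3 -m handwheel '[[0.3,0.5,0.4,0,0,0],[0.5,1,0.5,0,0,0],[0.5,1.5,0.5,0,0,0],[0.5,2,0.5,0,0,0],[0.5,2,0.5,0,0,0]]'; python3 -c "
from h import *
go([.543,-.026,.007],-17)
c=bot.camera('top');crop(c['color'],200,130,300,230,6,'pics/t3.png')"
```

```text
clock: 2.08
eef_pos: [0.5345, -0.0176, 0.0731]
tool_rot: [-0.423, 0.568, -0.567, 0.421]
ft_force: [-0.3, -0.4, 0.2]
grip_width: 0.0598
pos [ 0.5345 -0.0176  0.0731] yaw -16.70 clk 2.08 w 0.0598 F [-0.3 -0.4  0.2] j6 1.83
tool y [-0.  0. -1.]  shift [0.22 2.64 0.43]  turn [0.01 0.03 0.  ]
```

View pics/t3.png

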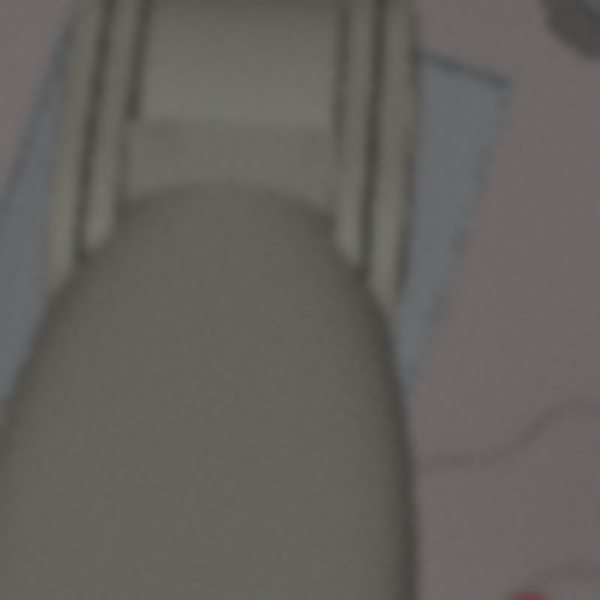

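```bash
python3 -m handwheel '[[0.2,0.3,0.4,0,0,0],[0.22,0.8,0.43,0,0,0],[0.22,1.4,0.43,0,0,0],[0.22,2,0.43,0,0,0],[0.22,2.3,0.43,0,0,0]]'; python3 -c "
from h import *
go([.543,-.026,.007],-17)
c=bot.camera('side');crop(c['color'],200,130,340,230,5,'pics/s3.png')"
```

```text
clock: 2.75
eef_pos: [0.5435, -0.027, 0.0149]
tool_rot: [-0.422, 0.568, -0.567, 0.421]
ft_force: [0.2, -0.5, 0.3]
grip_width: 0.0598
pos [ 0.5435 -0.027   0.0149] yaw -16.81 clk 2.75 w 0.0598 F [ 0.2 -0.5  0.3] j6 1.81
tool y [-0.  0. -1.]  shift [-0.03  0.32 -0.03]  turn [0.01 0.02 0.  ]
```

View pics/s3.png

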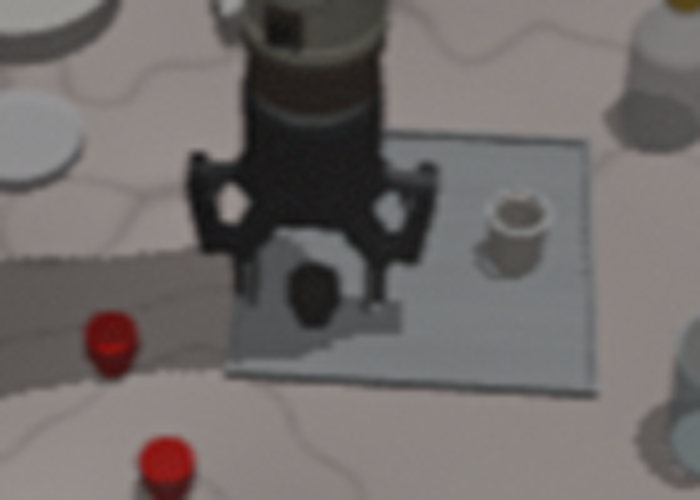

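Stopper sits centrally between the fingers (crop ~(313,293), fingers at 245 and 375). Last bit down and close.

```bash
python3 -m handwheel '[[0,0.3,0,0,0,0],[0,0.3,0,0,0,0],[0,0.3,0,0,0,0],[0,0.3,0,0,0,0],[0,0.3,0,0,0,0]]'; python3 -m handwheel '[[0,0,0,0,0,0],[0,0,0,0,0,0],[0,0,0,0,0,0],[0,0,0,0,0,0],[0,0,0,0,0,0]]' -1;python3 -c "
from h import *
go([.419,.277,.009],-17)"
```

```text
clock: 3.42
eef_pos: [0.5449, -0.0271, 0.0095]
tool_rot: [0.421, -0.568, 0.568, -0.422]
ft_force: [1.1, 0.0, -0.2]
grip_width: 0.0598
clock: 4.05
eef_pos: [0.5448, -0.0271, 0.0095]
tool_rot: [0.421, -0.568, 0.568, -0.422]
ft_force: [-1.6, -0.4, 5.3]
grip_width: 0.0298
pos [ 0.5448 -0.0271  0.0095] yaw -16.81 clk 4.05 w 0.0298 F [-1.6 -0.4  5.3] j6 1.81
tool y [ 0. -0. -1.]  shift [-10.19   0.02  -8.34]  turn [-0.    0.02 -0.  ]
```

```bash
python3 -m handwheel '[[0,-0.6,0,0,0,0],[0,-1.4,0,0,0,0],[-0.8,-2.4,-0.7,0,0,0],[-2,-3.2,-1.6,0,0,0],[-3.4,-3.5,-2.8,0,0,0]]';python3 -c "
from h import *
go([.419,.277,.080],-17)"
```

```text
clock: 4.68
eef_pos: [0.5034, 0.0752, 0.0987]
tool_rot: [0.42, -0.567, 0.569, -0.422]
ft_force: [0.6, 1.0, -0.6]
grip_width: 0.03
pos [0.5034 0.0752 0.0987] yaw -16.90 clk 4.67 w 0.0300 F [ 0.6  1.  -0.6] j6 2.01
tool y [ 0.  0. -1.]  shift [-6.74  0.74 -5.58]  turn [-0.02  0.01 -0.01]
```

```bash
python3 -m handwheel '[[-1.5,0,-1.2,0,0,0],[-3,0,-2.4,0,0,0],[-4.5,0.2,-3.7,0,0,0],[-6,0.5,-5,0,0,0],[-6.7,0.7,-5.6,0,0,0]]';python3 -m handwheel '[[0,0.4,0,0,0,0],[0,0.8,0,0,0,0],[0,1.2,0,0,0,0],[0,1.6,0,0,0,0],[0,1.8,0,0,0,0]]';python3 -c "
from h import *
go([.419,.277,.012],-17)
c=bot.camera('side');crop(c['color'],150,60,310,180,5,'pics/s4.png')"
```

```text
clock: 5.3
eef_pos: [0.4155, 0.2775, 0.0795]
tool_rot: [-0.422, 0.567, -0.567, 0.423]
ft_force: [-0.4, 0.2, -0.4]
grip_width: 0.0298
clock: 5.92
eef_pos: [0.4165, 0.2745, 0.0332]
tool_rot: [-0.422, 0.568, -0.568, 0.421]
ft_force: [-0.6, 0.0, 0.3]
grip_width: 0.0298
pos [0.4165 0.2745 0.0332] yaw -16.87 clk 5.92 w 0.0298 F [-0.6  0.   0.3] j6 2.45
tool y [-0. -0. -1.]  shift [-0.12  0.85  0.07]  turn [0.   0.01 0.01]
```

View pics/s4.png

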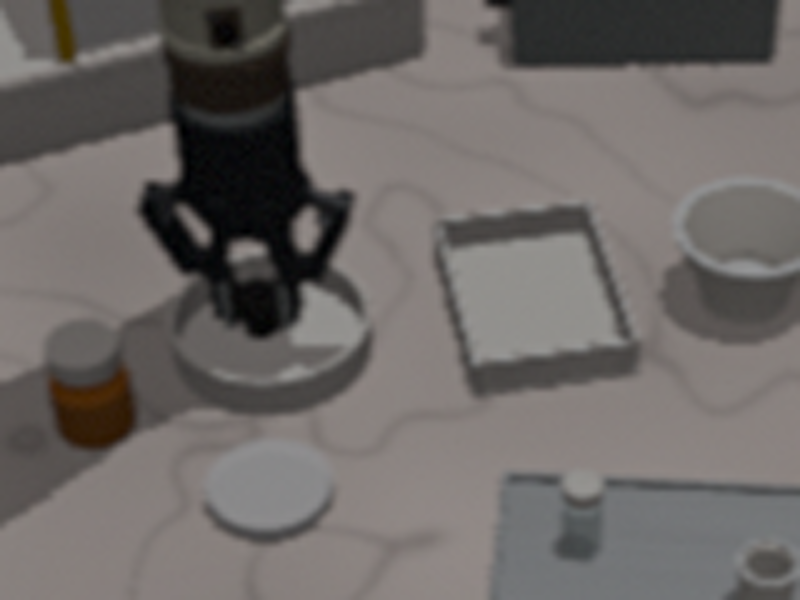

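```bash
python3 -m handwheel '[[0,0.4,0,0,0,0],[0,0.7,0,0,0,0],[0,0.85,0,0,0,0],[0,0.9,0,0,0,0],[0,0.9,0,0,0,0]]';python3 -m handwheel '[[0,0,0,0,0,0],[0,0,0,0,0,0],[0,0,0,0,0,0],[0,0,0,0,0,0],[0,0,0,0,0,0]]' 0.25; python3 -m handwheel '[[0,-0.6,0,0,0,0],[0,-1.4,0,0,0,0],[0,-2.4,0,0,0,0],[0,-3,0,0,0,0],[0,-3.2,0,0,0,0]]';python3 -c "
from h import *
go([.575,.058,.09],-17)
c=bot.camera('side');crop(c['color'],150,60,310,180,5,'pics/s5.png')"
```

```text
clock: 6.6
eef_pos: [0.4167, 0.2754, 0.0117]
tool_rot: [0.422, -0.568, 0.568, -0.422]
ft_force: [0.2, -0.4, 1.0]
grip_width: 0.0298
clock: 7.22
eef_pos: [0.4166, 0.2753, 0.0116]
tool_rot: [0.422, -0.568, 0.568, -0.422]
ft_force: [-0.2, -0.5, -0.2]
grip_width: 0.0534
clock: 7.85
eef_pos: [0.4173, 0.2758, 0.0931]
tool_rot: [0.421, -0.568, 0.568, -0.422]
ft_force: [0.8, 0.4, 0.4]
grip_width: 0.0535
pos [0.4173 0.2758 0.0931] yaw -16.81 clk 7.85 w 0.0535 F [0.8 0.4 0.4] j6 2.45
tool y [ 0.  0. -1.]  shift [6.52 0.12 8.56]  turn [-0.01  0.02 -0.01]
```

View pics/s5.png

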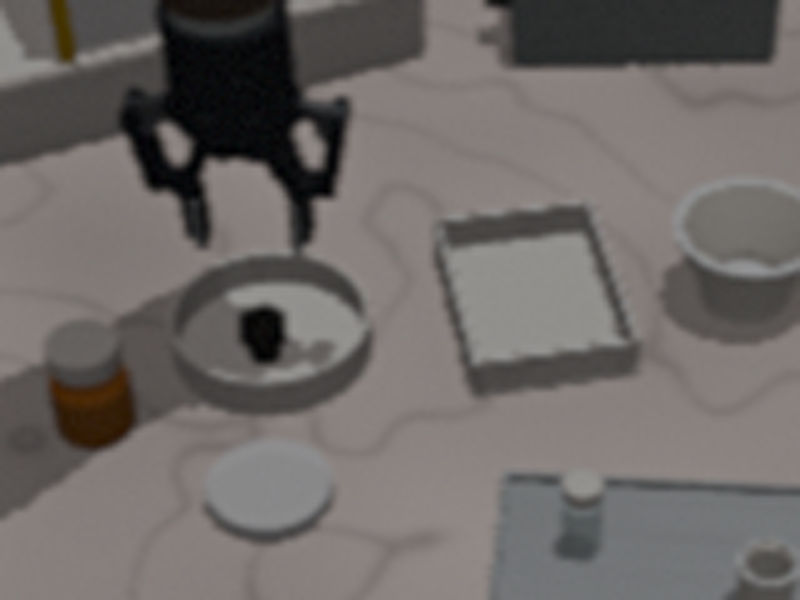

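```bash
python3 -m handwheel '[[1.3,0,1.7,0,0,0],[2.6,0,3.4,0,0,0],[3.9,0,5.1,0,0,0],[5.3,0,6.8,0,0,0],[6.5,0,8.5,0,0,0]]' 0.25;python3 -m handwheel '[[0,0,0,0,0,0],[0,0,0,0,0,0],[0,0,0,0,0,0],[0,0,0,0,0,0],[0,0,0,0,0,0]]';python3 -c "
from h import *
go([.575,.058,.014],-17)"
```

```text
clock: 8.52
eef_pos: [0.5731, 0.0565, 0.0905]
tool_rot: [-0.422, 0.568, -0.567, 0.421]
ft_force: [0.8, 1.2, -0.2]
grip_width: 0.0534
clock: 9.15
eef_pos: [0.5727, 0.0592, 0.0918]
tool_rot: [0.422, -0.567, 0.567, -0.422]
ft_force: [-0.1, -0.3, -0.5]
grip_width: 0.0534
pos [0.5727 0.0592 0.0918] yaw -16.73 clk 9.15 w 0.0534 F [-0.1 -0.3 -0.5] j6 1.97
tool y [ 0.  0. -1.]  shift [0.02 3.11 0.1 ]  turn [-0.    0.03 -0.  ]
```

```bash
python3 -m handwheel '[[0.02,0.5,0.1,0,0,0],[0.02,1.2,0.1,0,0,0],[0.02,1.9,0.1,0,0,0],[0.02,2.6,0.1,0,0,0],[0.02,3,0.1,0,0,0]]';python3 -m handwheel '[[0,0,0,0,0,0],[0,0,0,0,0,0],[0,0,0,0,0,0],[0,0,0,0,0,0],[0,0,0,0,0,0]]' -1;python3 -c "
from h import *
go([.593,.277,.018],-17)
c=bot.camera('side');crop(c['color'],200,100,360,220,5,'pics/s6.png')"
```

```text
clock: 9.78
eef_pos: [0.5743, 0.057, 0.0149]
tool_rot: [-0.422, 0.568, -0.567, 0.421]
ft_force: [-0.9, 0.2, 0.4]
grip_width: 0.0535
clock: 10.4
eef_pos: [0.5755, 0.0572, 0.0169]
tool_rot: [0.421, -0.568, 0.568, -0.422]
ft_force: [-0.3, 0.4, -0.1]
grip_width: 0.0225
pos [0.5755 0.0572 0.0169] yaw -16.81 clk 10.40 w 0.0225 F [-0.3  0.4 -0.1] j6 1.96
tool y [ 0.  0. -1.]  shift [-8.62 -0.04 -1.87]  turn [-0.    0.02 -0.  ]
```

View pics/s6.png

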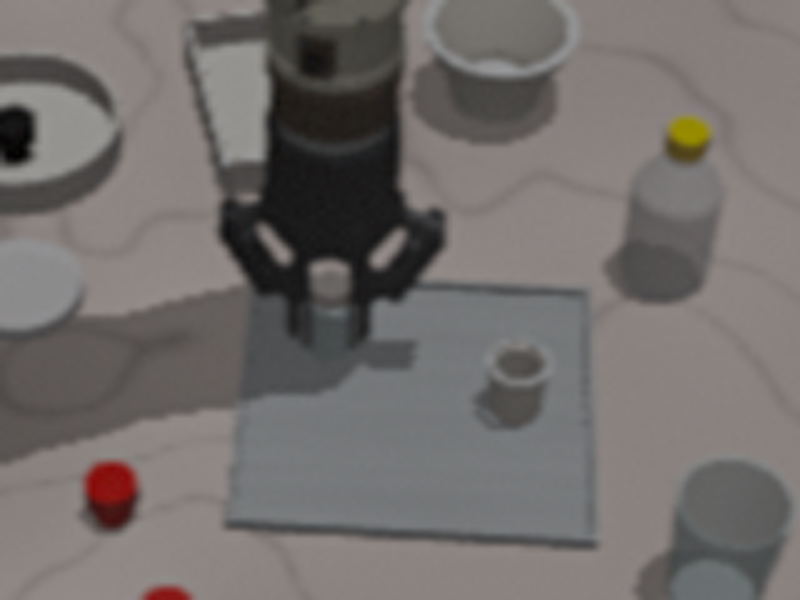

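Vial gripped (width reading runs ~1.5–2 mm low). Lift and carry to the box.

```bash
python3 -m handwheel '[[0,-0.6,0,0,0,0],[0,-1.6,0,0,0,0],[-0.3,-2.6,0,0,0,0],[-1,-3,-0.2,0,0,0],[-2.2,-3,-0.5,0,0,0]]';python3 -m handwheel '[[-1.3,0,-0.3,0,0,0],[-2.6,0,-0.6,0,0,0],[-4,0,-0.8,0,0,0],[-5.5,0,-1.2,0,0,0],[-6.4,0,-1.4,0,0,0]]';python3 -c "
from h import *
go([.593,.277,.019],-17)"
```

```text
clock: 11.08
eef_pos: [0.5801, 0.1141, 0.0933]
tool_rot: [0.42, -0.568, 0.568, -0.422]
ft_force: [-0.5, 0.0, -0.9]
grip_width: 0.0226
clock: 11.7
eef_pos: [0.5911, 0.2797, 0.0913]
tool_rot: [-0.422, 0.567, -0.567, 0.422]
ft_force: [0.4, -1.3, -1.2]
grip_width: 0.023
pos [0.5911 0.2797 0.0913] yaw -16.67 clk 11.70 w 0.0230 F [ 0.4 -1.3 -1.2] j6 2.30
tool y [-0.  0. -1.]  shift [0.08 2.89 0.11]  turn [ 0.    0.03 -0.  ]
```

```bash
python3 -m handwheel '[[0,0.5,0,0,0,0],[0,1.2,0,0,0,0],[0,1.9,0,0,0,0],[0,2.5,0,0,0,0],[0,2.7,0,0,0,0]]';python3 -c "
from h import *
go([.593,.277,.019],-17)"
```

```text
clock: 12.32
eef_pos: [0.591, 0.2755, 0.0221]
tool_rot: [-0.422, 0.568, -0.568, 0.42]
ft_force: [0.4, -0.3, -1.2]
grip_width: 0.023
pos [0.591  0.2755 0.0221] yaw -16.87 clk 12.32 w 0.0230 F [ 0.4 -0.3 -1.2] j6 2.30
tool y [-0. -0. -1.]  shift [-0.08  0.13  0.06]  turn [0.01 0.01 0.01]
```

```bash
python3 -m handwheel '[[0,0.1,0,0,0,0],[0,0.2,0,0,0,0],[0,0.2,0,0,0,0],[0,0.2,0,0,0,0],[0,0.2,0,0,0,0]]';python3 -m handwheel '[[0,0,0,0,0,0],[0,0,0,0,0,0],[0,0,0,0,0,0],[0,0,0,0,0,0],[0,0,0,0,0,0]]' 0.2; python3 -m handwheel '[[0,-0.6,0,0,0,0],[0,-1.4,0,0,0,0],[0,-2.6,0,0,0,0],[0,-4,0,0,0,0],[0,-5,0,0,0,0]]';python3 -c "
from h import *
go([.471,-.244,.12],73)
c=bot.camera('side');crop(c['color'],150,60,310,180,5,'pics/s7.png')"
```

```text
clock: 12.95
eef_pos: [0.5922, 0.2768, 0.0195]
tool_rot: [0.421, -0.568, 0.568, -0.422]
ft_force: [0.4, 0.7, -0.1]
grip_width: 0.0225
clock: 13.58
eef_pos: [0.592, 0.2767, 0.0191]
tool_rot: [0.422, -0.568, 0.568, -0.422]
ft_force: [0.3, -1.3, -0.3]
grip_width: 0.0512
clock: 14.2
eef_pos: [0.5928, 0.277, 0.1475]
tool_rot: [0.42, -0.567, 0.568, -0.423]
ft_force: [-0.2, 0.7, 0.1]
grip_width: 0.0514
pos [0.5928 0.277  0.1475] yaw -16.81 clk 14.20 w 0.0514 F [-0.2  0.7  0.1] j6 2.30
tool y [ 0.  0. -1.]  shift [21.36  1.05  1.36]  turn [-0.02 -8.98  0.  ]
```

View pics/s7.png

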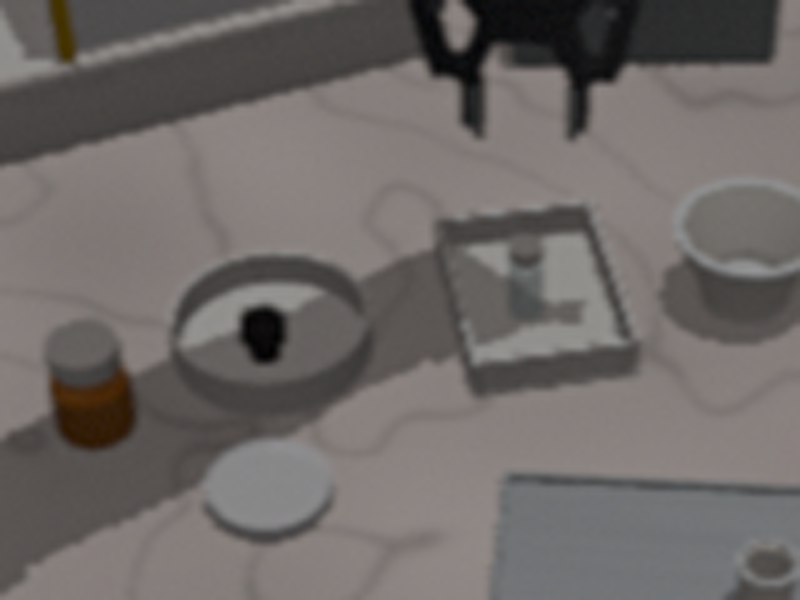

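```bash
python3 -m handwheel '[[2.1,0,0.1,0,-0.9,0],[4.2,0,0.3,0,-1.8,0],[6.4,0,0.4,0,-2.7,0],[8.6,0,0.6,0,-3.6,0],[10.7,0,0.7,0,-4.5,0]]' 1
python3 - <<'E'
from h import *
import pickle
t,s=pickle.load(open("c0.pkl","rb"))
def crp(x,y,k,x0,y0): return [(x+.5)/k-.5+x0,(y+.5)/k-.5+y0]
P=[]
for a,b in[((294,88),(645,172)),((465,140),(640,362))]:
    p,e=tri(t,crp(*a,6,280,170),s,crp(*b,7,200,220));print(p.round(4),e.round(4));P.append(p)
m=(P[0]+P[1])/2;d=m[:2]-np.array([.3827,-.2175]);print(m,np.degrees(np.arctan2(d[1],d[0])),np.linalg.norm(d))
for z in(.018,.03,.04):print(z,onz(s,[crp(645,172,7,200,220),crp(640,362,7,200,220)],z).mean(0),onz(t,[crp(294,88,6,280,170),crp(465,140,6,280,170)],z).mean(0))
go([.471,-.244,.12],73)
E
```

```text
clock: 14.88
eef_pos: [0.531, 0.0138, 0.1446]
tool_rot: [-0.607, 0.361, -0.362, 0.608]
ft_force: [0.0, -0.3, 0.6]
grip_width: 0.0854
[ 0.5727 -0.2307  0.0273] 0.0002
[ 0.5511 -0.3051  0.0257] 0.0024
[ 0.56188387 -0.26787721  0.02647742] -15.703228800715573 0.18613092823409558
0.018 [ 0.56325453 -0.26298161  0.018     ] [ 0.56397565 -0.26944385  0.018     ]
0.03 [ 0.5605236  -0.26989668  0.03      ] [ 0.5618223  -0.26726845  0.03      ]
0.04 [ 0.55824782 -0.27565923  0.04      ] [ 0.56002784 -0.26545562  0.04      ]
pos [0.531  0.0138 0.1446] yaw 28.49 clk 14.88 w 0.0854 F [ 0.  -0.3  0.6] j6 1.10
tool y [ 0. -0. -1.]  shift [ 7.92  0.98 -7.03]  turn [-0.   -4.45  0.01]
```

```bash
python3 -m handwheel '[[1.6,0.1,-1.4,0,-0.9,0],[3.2,0.3,-2.8,0,-1.8,0],[4.8,0.5,-4.2,0,-2.7,0],[6.4,0.7,-5.6,0,-3.6,0],[7.9,1,-7,0,-4.6,0]]' 1; python3 -c "
from h import *
go([.4713,-.2424,.07],74.3)
c=bot.camera('side');crop(c['color'],190,190,330,290,5,'pics/s8.png')"
```

```text
clock: 15.5
eef_pos: [0.4703, -0.2431, 0.1197]
tool_rot: [0.701, -0.095, 0.096, -0.7]
ft_force: [-0.1, -0.4, 0.6]
grip_width: 0.0856
pos [ 0.4703 -0.2431  0.1197] yaw 74.51 clk 15.50 w 0.0856 F [-0.1 -0.4  0.6] j6 -0.21
tool y [ 0. -0. -1.]  shift [0.03 1.99 0.04]  turn [0.   0.02 0.01]
```

View pics/s8.png

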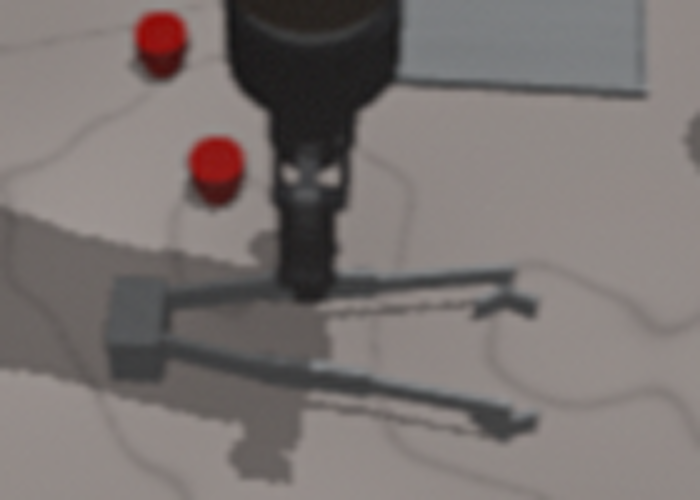

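```bash
python3 -m handwheel '[[0,0.6,0,0,0,0],[0,1.3,0,0,0,0],[0,2,0,0,0,0],[0,2.8,0,0,0,0],[0,3.4,0,0,0,0]]' 1; python3 -c "
from h import *
go([.4713,-.2424,.006],74.3)
c=bot.camera('side');crop(c['color'],190,190,330,290,5,'pics/s9.png')
c=bot.camera('top');crop(c['color'],270,160,390,270,5,'pics/t9.png')"
```

```text
clock: 16.18
eef_pos: [0.4703, -0.2395, 0.0328]
tool_rot: [-0.7, 0.097, -0.096, 0.701]
ft_force: [-0.4, -0.1, -0.2]
grip_width: 0.0853
pos [ 0.4703 -0.2395  0.0328] yaw 74.26 clk 16.18 w 0.0853 F [-0.4 -0.1 -0.2] j6 -0.20
tool y [-0.  0. -1.]  shift [ 0.07  1.07 -0.1 ]  turn [-0.   -0.   -0.01]
```

View pics/s9.png

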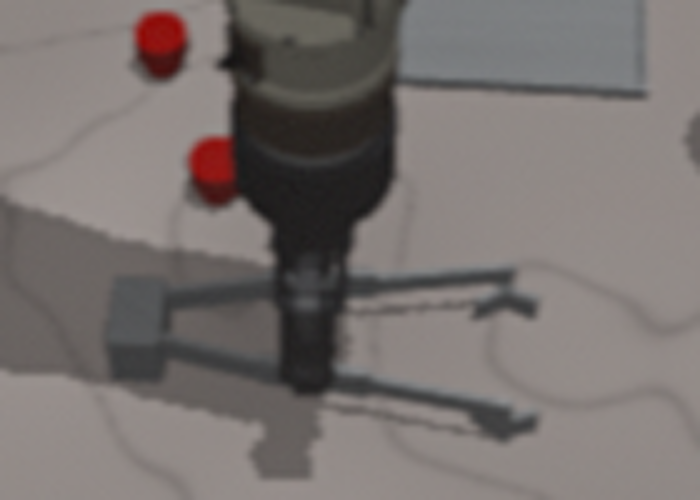

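View pics/t9.png

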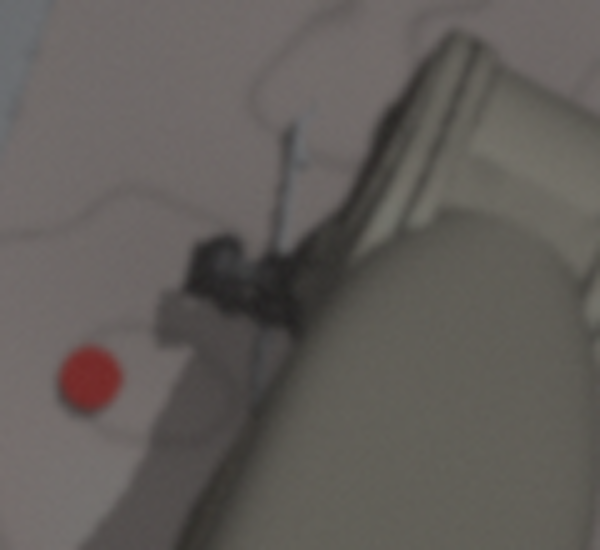

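```bash
python3 -m handwheel '[[0,0,0,0,0,0],[0,0,0,0,0,0],[0,0,0,0,0,0],[0,0,0,0,0,0],[0,0,0,0,0,0]]' 1; python3 -c "
from h import *
go([.4713,-.2424,.006],74.3)"
```

```text
clock: 16.9
eef_pos: [0.4706, -0.2413, 0.0343]
tool_rot: [0.7, -0.097, 0.097, -0.7]
ft_force: [-0.1, -0.1, -0.5]
grip_width: 0.0855
pos [ 0.4706 -0.2413  0.0343] yaw 74.18 clk 16.90 w 0.0855 F [-0.1 -0.1 -0.5] j6 -0.20
tool y [ 0. -0. -1.]  shift [ 0.04  1.13 -0.03]  turn [ 0.   -0.01  0.  ]
```

```bash
python3 -m handwheel '[[0.04,0.3,-0.03,0,0,0],[0.04,0.6,-0.03,0,0,0],[0.04,0.9,-0.03,0,0,0],[0.04,1.1,-0.03,0,0,0],[0.04,1.1,-0.03,0,0,0]]' 1;python3 -m handwheel '[[0,0,0,0,0,0],[0,0,0,0,0,0],[0,0,0,0,0,0],[0,0,0,0,0,0],[0,0,0,0,0,0]]' 0.4; python3 -c "
from h import *
go([.4713,-.2424,.006],74.3)
c=bot.camera('side');crop(c['color'],190,190,330,290,5,'pics/s10.png')"
```

```text
clock: 17.52
eef_pos: [0.4707, -0.2419, 0.0059]
tool_rot: [-0.7, 0.098, -0.097, 0.701]
ft_force: [0.5, -0.2, -0.1]
grip_width: 0.0852
clock: 18.15
eef_pos: [0.4715, -0.2424, 0.007]
tool_rot: [0.7, -0.097, 0.098, -0.7]
ft_force: [0.5, 0.3, 2.9]
grip_width: 0.0599
pos [ 0.4715 -0.2424  0.007 ] yaw 74.19 clk 18.15 w 0.0599 F [0.5 0.3 2.9] j6 -0.20
tool y [ 0. -0. -1.]  shift [-0.01  0.04 -0.  ]  turn [ 0.   -0.01  0.  ]
```

View pics/s10.png

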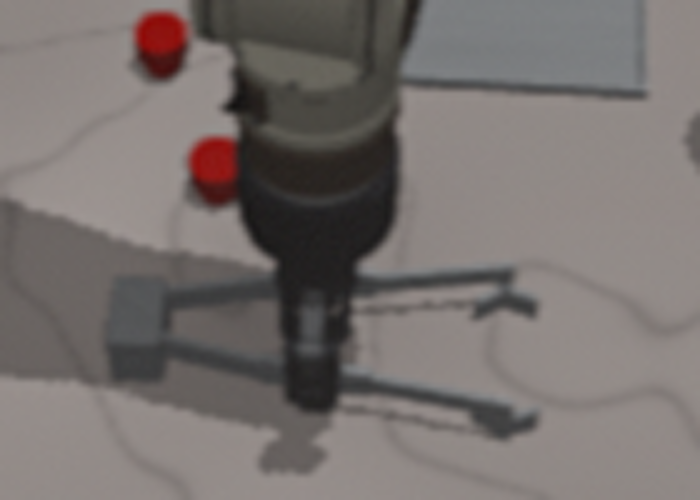

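```bash
python3 -m handwheel '[[0,0,0,0,0,0],[0,0,0,0,0,0],[0,0,0,0,0,0],[0,0,0,0,0,0],[0,0,0,0,0,0]]' 0.23; python3 -c "
from h import *
go([.4713,-.2424,.006],74.3)
c=bot.camera('side');crop(c['color'],190,190,330,290,5,'pics/s11.png')"
```

```text
clock: 18.82
eef_pos: [0.4722, -0.2426, 0.0079]
tool_rot: [0.701, -0.096, 0.098, -0.7]
ft_force: [-1.5, 0.2, 7.6]
grip_width: 0.0529
pos [ 0.4722 -0.2426  0.0079] yaw 74.20 clk 18.82 w 0.0529 F [-1.5  0.2  7.6] j6 -0.20
tool y [ 0. -0. -1.]  shift [-0.04  0.08 -0.  ]  turn [ 0.   -0.01  0.01]
```

View pics/s11.png

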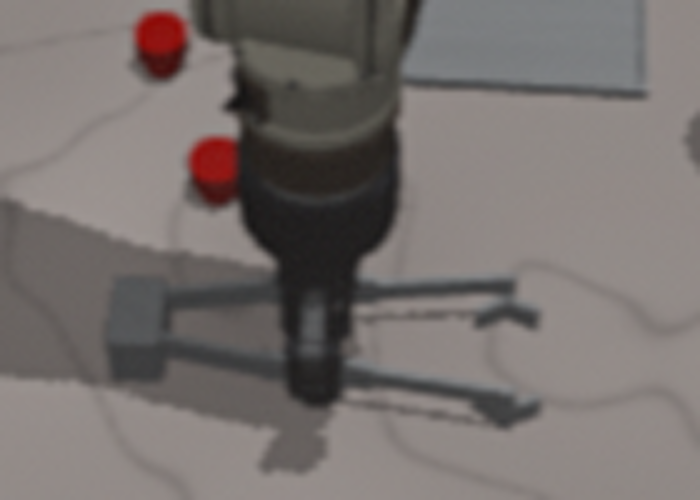

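```bash
python3 -m handwheel '[[0,-0.2,0,0,0,0],[0,-0.6,0,0,0,0],[0,-1.2,0,0,0,0],[0,-1.8,0,0,0,0],[0,-2,0,0,0,0]]'; python3 -c "
from h import *
go([.518,.030,.08],74.2)
c=bot.camera('side');crop(c['color'],190,150,350,270,5,'pics/s12.png')"
```

```text
clock: 19.5
eef_pos: [0.4723, -0.2427, 0.0584]
tool_rot: [0.701, -0.096, 0.098, -0.7]
ft_force: [0.3, 0.2, -1.0]
grip_width: 0.0527
pos [ 0.4723 -0.2427  0.0584] yaw 74.19 clk 19.50 w 0.0527 F [ 0.3  0.2 -1. ] j6 -0.20
tool y [ 0. -0. -1.]  shift [-1.21 -0.87 10.99]  turn [ 0.   -0.    0.02]
```

View pics/s12.png

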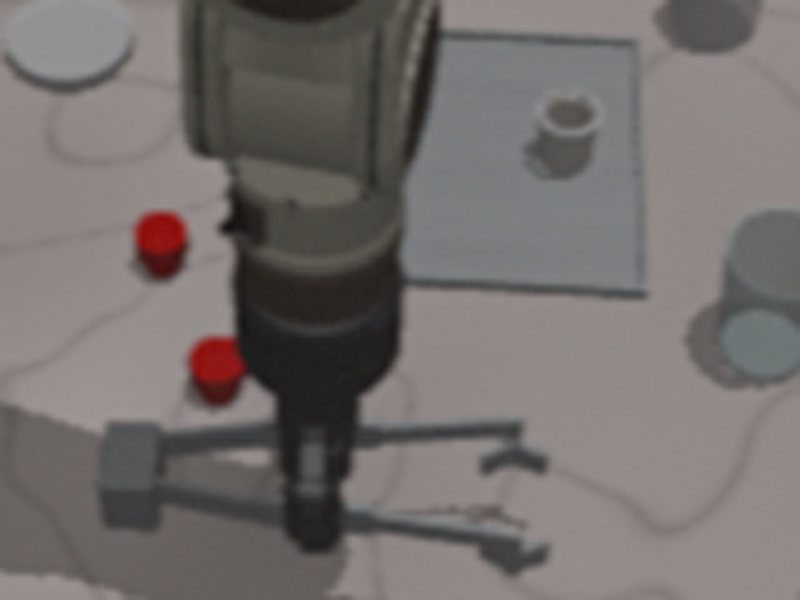

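```bash
python3 -m handwheel '[[0,-0.3,0.5,0,0,0],[-0.1,-0.8,1.3,0,0,0],[-0.3,-0.9,2.5,0,0,0],[-0.4,-0.9,3.9,0,0,0],[-0.6,-0.9,5.3,0,0,0]]';  python3 -m handwheel '[[-0.2,0,1.4,0,0,0],[-0.3,0,2.8,0,0,0],[-0.4,0,4,0,0,0],[-0.5,0,5,0,0,0],[-0.6,0,5.5,0,0,0]]'; python3 -m handwheel '[[0,0,0,0,0,0],[0,0,0,0,0,0],[0,0,0,0,0,0],[0,0,0,0,0,0],[0,0,0,0,0,0]]';python3 -c "
from h import *
go([.518,.030,.0255],74.2)
c=bot.camera('side');crop(c['color'],190,130,340,230,5,'pics/s13.png')
c=bot.camera('top');crop(c['color'],190,100,310,210,5,'pics/t13.png')"
```

```text
clock: 20.18
eef_pos: [0.4932, -0.1082, 0.0798]
tool_rot: [-0.7, 0.097, -0.097, 0.701]
ft_force: [-0.5, -0.3, -1.1]
grip_width: 0.0526
clock: 20.8
eef_pos: [0.5158, 0.0282, 0.0796]
tool_rot: [-0.7, 0.096, -0.096, 0.701]
ft_force: [-0.7, 0.5, -0.5]
grip_width: 0.0528
clock: 21.42
eef_pos: [0.5159, 0.0253, 0.0791]
tool_rot: [0.7, -0.098, 0.098, -0.7]
ft_force: [0.5, 0.0, -1.0]
grip_width: 0.0527
pos [0.5159 0.0253 0.0791] yaw 74.14 clk 21.43 w 0.0527 F [ 0.5  0.  -1. ] j6 0.33
tool y [-0. -0. -1.]  shift [0.03 2.14 0.2 ]  turn [ 0.   -0.01 -0.  ]
```

View pics/s13.png

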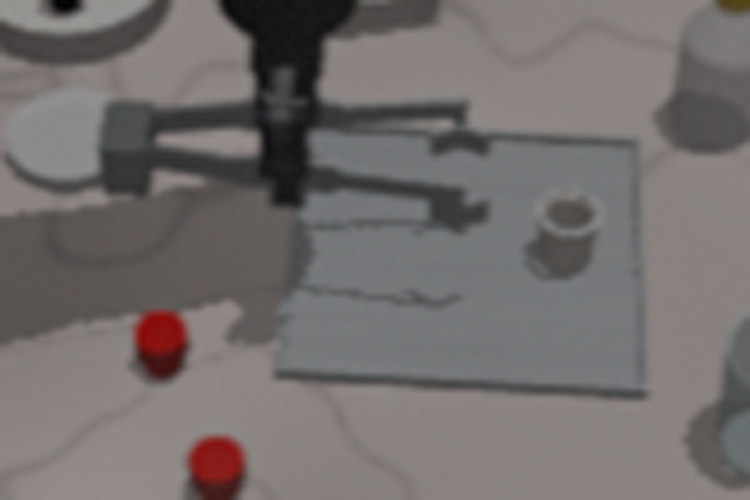

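View pics/t13.png

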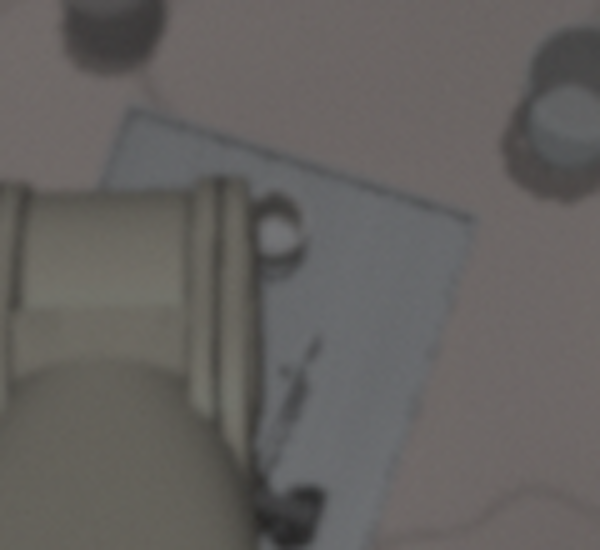

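```bash
python3 -m handwheel '[[0,0.4,0.1,0,0,0],[0,0.9,0.2,0,0,0],[0,1.4,0.2,0,0,0],[0,1.9,0.2,0,0,0],[0,2.1,0.2,0,0,0]]';  python3 -m handwheel '[[0,0,0,0,0,0],[0,0,0,0,0,0],[0,0,0,0,0,0],[0,0,0,0,0,0],[0,0,0,0,0,0]]';python3 -c "
from h import *
go([.518,.030,.0255],74.2)
c=bot.camera('side');crop(c['color'],230,130,330,205,8,'pics/s14.png')
import pickle;pickle.dump(c,open('c14.pkl','wb'))"
```

```text
clock: 22.15
eef_pos: [0.5164, 0.0305, 0.0252]
tool_rot: [0.701, -0.098, 0.096, -0.7]
ft_force: [0.1, 0.4, -0.4]
grip_width: 0.0525
clock: 22.78
eef_pos: [0.5174, 0.0306, 0.0268]
tool_rot: [-0.7, 0.097, -0.097, 0.7]
ft_force: [-0.4, 0.8, -0.4]
grip_width: 0.0527
pos [0.5174 0.0306 0.0268] yaw 74.19 clk 22.77 w 0.0527 F [-0.4  0.8 -0.4] j6 0.33
tool y [ 0. -0. -1.]  shift [ 0.03  0.05 -0.01]  turn [-0. -0.  0.]
```

View pics/s14.png

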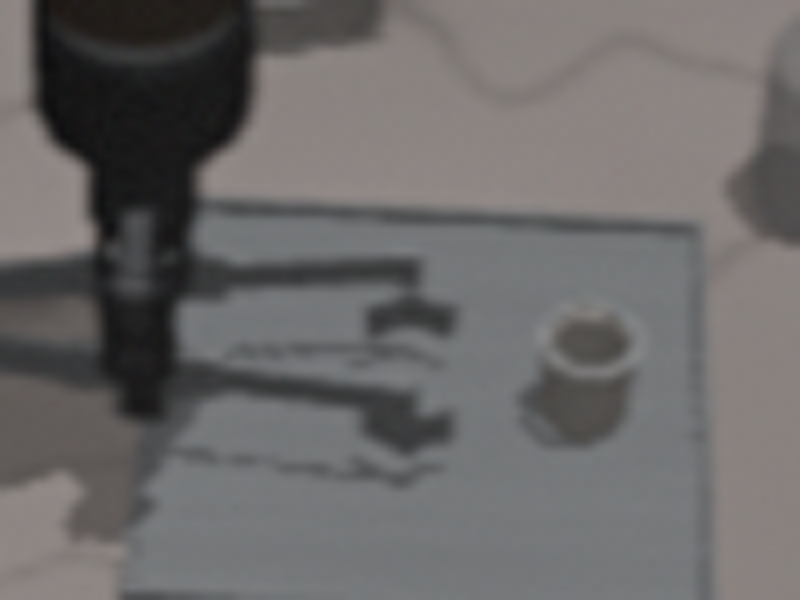

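Run:
```python
from h import *
import pickle
c=pickle.load(open('c14.pkl','rb'))
def crp(x,y,k=8,x0=230,y0=130): return [(x+.5)/k-.5+x0,(y+.5)/k-.5+y0]
o=np.array([.5174,.0306]);yw=np.radians(-15.8);d=np.array([np.cos(yw),np.sin(yw)]);n=np.array([-d[1],d[0]])
C=np.array([.667,-.012])
print("cruc in tongs frame",(C-o)@d,(C-o)@n)
for z in(.043,.045,.047):
  P=onz(c,[crp(417,262),crp(415,395)],z)[:,:2]; print("arm ends",z,[(((p-o)@d).round(4),((p-o)@n).round(4)) for p in P])
for nm,z,pts in[("V top",.036,[(370,308),(412,297),(457,310),(365,405),(455,413)]),("V bottom",.018,[(370,335),(455,332),(405,450),(452,440)])]:
  P=onz(c,[crp(*p) for p in pts],z)[:,:2]; print(nm,[(((p-o)@d).round(4).tolist(),((p-o)@n).round(4).tolist()) for p in P])
P=onz(c,[crp(590,341)],.045);print("cruc",P,(P[0,:2]-o)@d,(P[0,:2]-o)@n)
```

```text
cruc in tongs frame 0.15554695035590962 -0.0002573615670776171
arm ends 0.043 [(np.float64(0.0946), np.float64(0.0379)), (np.float64(0.0947), np.float64(-0.0278))]
arm ends 0.045 [(np.float64(0.0945), np.float64(0.036)), (np.float64(0.0946), np.float64(-0.0296))]
arm ends 0.047 [(np.float64(0.0945), np.float64(0.0341)), (np.float64(0.0946), np.float64(-0.0314))]
V top [(0.0779, 0.0205), (0.0932, 0.0268), (0.1097, 0.0211), (0.0771, -0.0272), (0.1093, -0.0294)]
V bottom [(0.0784, 0.0237), (0.1099, 0.0268), (0.0923, -0.0321), (0.1091, -0.0265)]
cruc [[ 0.66855542 -0.01252273  0.045     ]] 0.15718593391342311 -0.00033683397043212
```

```bash
python3 -m handwheel '[[0.3,0,0,0,0,0],[0.6,0,0,0,0,0],[0.9,0,0,0,0,0],[1.1,0,0,0,0,0],[1.2,0,0,0,0,0]]';  python3 -m handwheel '[[0,0,0,0,0,0],[0,0,0,0,0,0],[0,0,0,0,0,0],[0,0,0,0,0,0],[0,0,0,0,0,0]]';python3 -c "
from h import *
go([.5775,.0137,.0265],74.2)
c=bot.camera('side');crop(c['color'],230,130,330,205,8,'pics/s15.png')
c=bot.camera('top');crop(c['color'],210,110,290,180,8,'pics/t15.png')"
```

```text
clock: 23.45
eef_pos: [0.5465, 0.0223, 0.0265]
tool_rot: [-0.7, 0.097, -0.097, 0.7]
ft_force: [0.6, -0.4, -0.9]
grip_width: 0.0529
clock: 24.08
eef_pos: [0.5461, 0.0224, 0.0267]
tool_rot: [-0.7, 0.097, -0.097, 0.7]
ft_force: [0.2, 0.6, -1.0]
grip_width: 0.0526
pos [0.5461 0.0224 0.0267] yaw 74.19 clk 24.07 w 0.0526 F [ 0.2  0.6 -1. ] j6 0.32
tool y [ 0. -0. -1.]  shift [1.3  0.01 0.01]  turn [-0. -0.  0.]
```

View pics/s15.png

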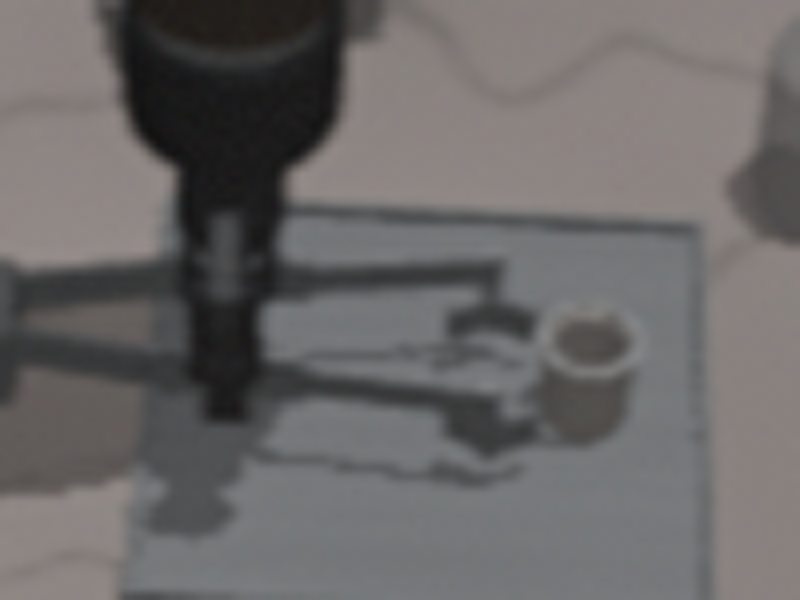

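View pics/t15.png

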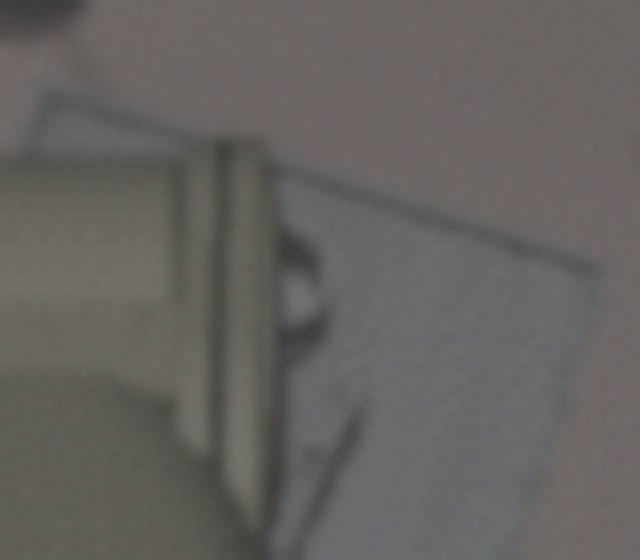

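Run:
```python
from h import *
c=bot.camera('top')
def crp(x,y,k=8,x0=210,y0=110): return [(x+.5)/k-.5+x0,(y+.5)/k-.5+y0]
o=np.array([.5461,.0224]);yw=np.radians(-15.8);d=np.array([np.cos(yw),np.sin(yw)]);n=np.array([-d[1],d[0]])
for z,pts in[(.036,[(335,388),(312,455)]),(.045,[(367,400),(330,303),(297,297)])]:
  P=onz(c,[crp(*p) for p in pts],z)[:,:2]; print([(((p-o)@d).round(4).tolist(),((p-o)@n).round(4).tolist()) for p in P])
```

```text
[(0.0988, -0.0269), (0.0756, -0.0265)]
[(0.096, -0.0386), (0.1229, -0.0177), (0.1217, -0.0071)]
```

```bash
python3 -m handwheel '[[0.3,0,0,0,0,0],[0.6,0,0,0,0,0],[0.9,0,0,0,0,0],[1.2,0,0,0,0,0],[1.3,0,0,0,0,0]]';  python3 -m handwheel '[[0,0,0,0,0,0],[0,0,0,0,0,0],[0,0,0,0,0,0],[0,0,0,0,0,0],[0,0,0,0,0,0]]';python3 -c "
from h import *
go([.5775,.0137,.0265],74.2)
c=bot.camera('side');crop(c['color'],230,130,330,205,8,'pics/s16.png')"
```

```text
clock: 24.85
eef_pos: [0.5781, 0.0133, 0.0265]
tool_rot: [-0.7, 0.097, -0.097, 0.7]
ft_force: [-0.4, -1.0, -0.7]
grip_width: 0.0524
clock: 25.48
eef_pos: [0.5773, 0.0136, 0.0267]
tool_rot: [0.7, -0.097, 0.097, -0.7]
ft_force: [-0.9, 0.3, -0.2]
grip_width: 0.0525
pos [0.5773 0.0136 0.0267] yaw 74.19 clk 25.48 w 0.0525 F [-0.9  0.3 -0.2] j6 0.30
tool y [ 0. -0. -1.]  shift [0.   0.01 0.01]  turn [ 0. -0.  0.]
```

View pics/s16.png

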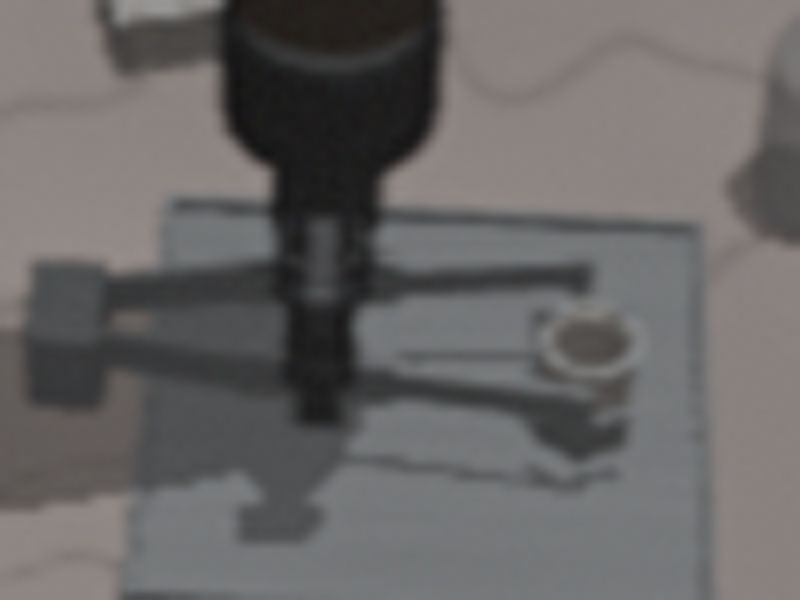

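```bash
python3 -m handwheel '[[0,0,0,0,0,0],[0,0,0,0,0,0],[0,0,0,0,0,0],[0,0,0,0,0,0],[0,0,0,0,0,0]]' 0.1;  python3 -m handwheel '[[0,0,0,0,0,0],[0,0,0,0,0,0],[0,0,0,0,0,0],[0,0,0,0,0,0],[0,0,0,0,0,0]]' -0.02;python3 -m handwheel '[[0,0,0,0,0,0],[0,0,0,0,0,0],[0,0,0,0,0,0],[0,0,0,0,0,0],[0,0,0,0,0,0]]' -1;python3 -c "
from h import *
go([.5775,.0137,.0265],74.2)
c=bot.camera('side');crop(c['color'],230,130,330,205,8,'pics/s17.png')"
```

```text
clock: 26.15
eef_pos: [0.5774, 0.0136, 0.0266]
tool_rot: [0.7, -0.097, 0.097, -0.7]
ft_force: [-0.2, -0.2, -1.3]
grip_width: 0.0469
clock: 26.78
eef_pos: [0.5775, 0.0136, 0.0267]
tool_rot: [-0.7, 0.097, -0.097, 0.7]
ft_force: [0.6, 0.2, -0.5]
grip_width: 0.0422
clock: 27.4
eef_pos: [0.5777, 0.0135, 0.0268]
tool_rot: [0.7, -0.097, 0.097, -0.7]
ft_force: [0.4, -0.5, 1.0]
grip_width: 0.0404
pos [0.5777 0.0135 0.0268] yaw 74.19 clk 27.40 w 0.0404 F [ 0.4 -0.5  1. ] j6 0.30
tool y [ 0. -0. -1.]  shift [-0.01  0.01  0.  ]  turn [-0. -0.  0.]
```

View pics/s17.png

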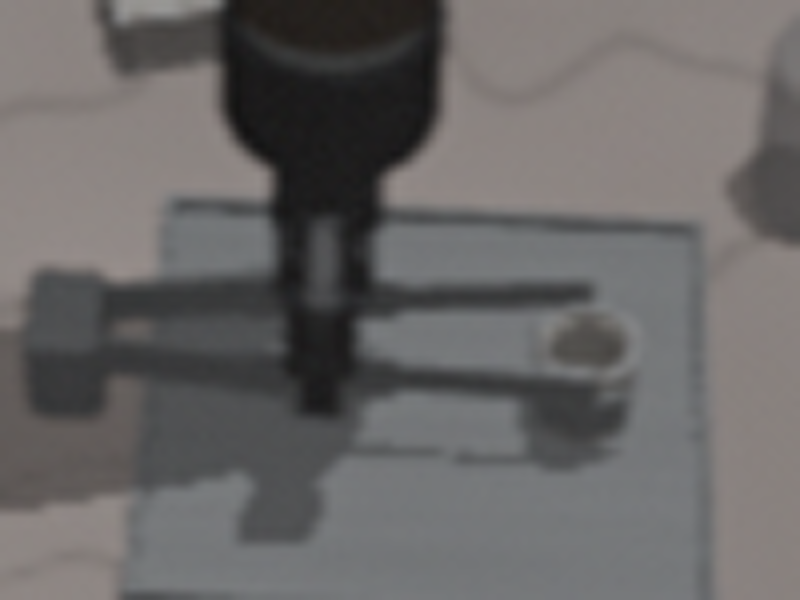

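```bash
python3 -m handwheel '[[0,-0.1,0,0,0,0],[0,-0.3,0,0,0,0],[0,-0.6,0,0,0,0],[0,-0.9,0,0,0,0],[0,-1,0,0,0,0]]';python3 -c "
from h import *
go([.5777,.0135,.173],74.2)
c=bot.camera('side');crop(c['color'],230,110,330,185,8,'pics/s18.png')"
```

```text
clock: 28.08
eef_pos: [0.578, 0.0136, 0.0526]
tool_rot: [-0.7, 0.097, -0.098, 0.7]
ft_force: [0.2, 0.4, -1.6]
grip_width: 0.0403
pos [0.578  0.0136 0.0526] yaw 74.19 clk 28.07 w 0.0403 F [ 0.2  0.4 -1.6] j6 0.30
tool y [ 0.  0. -1.]  shift [-0.   -4.81 -0.  ]  turn [-0.   -0.    0.01]
```

View pics/s18.png

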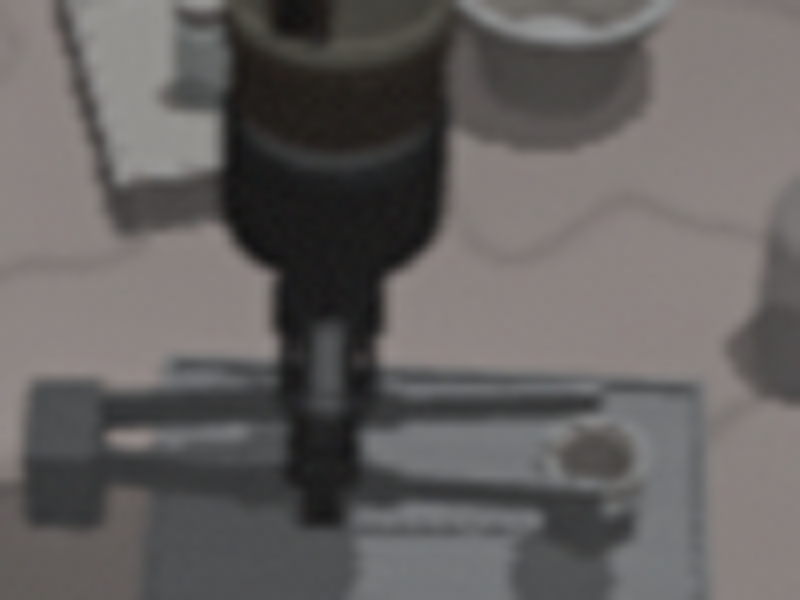

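Crucible came up upright in the jaws (rim at crop (596,458), clear shadow below). Continue the lift.

```bash
python3 -m handwheel '[[0,-0.3,0,0,0,0],[0,-0.8,0,0,0,0],[0,-1.4,0,0,0,0],[0,-2,0,0,0,0],[0,-2.4,0,0,0,0]]';python3 -m handwheel '[[0,-0.4,0,0,0,0],[0,-1,0,0,0,0],[0,-1.6,0,0,0,0],[0,-2.2,0,0,0,0],[0,-2.4,0,0,0,0]]';python3 -m handwheel '[[0,0,0,0,0,0],[0,0,0,0,0,0],[0,0,0,0,0,0],[0,0,0,0,0,0],[0,0,0,0,0,0]]';python3 -c "
from h import *
go([.5777,.0135,.173],74.2)
s=bot.camera('side');crop(s['color'],180,60,340,180,5,'pics/s19.png')
t=bot.camera('top');crop(t['color'],90,80,290,230,4,'pics/t19.png')
import pickle;pickle.dump((t,s),open('c19.pkl','wb'))"
```

```text
clock: 28.75
eef_pos: [0.5781, 0.0136, 0.1134]
tool_rot: [-0.7, 0.097, -0.098, 0.701]
ft_force: [-0.2, -0.7, -1.7]
grip_width: 0.0403
clock: 29.38
eef_pos: [0.5782, 0.0136, 0.1733]
tool_rot: [-0.7, 0.096, -0.098, 0.701]
ft_force: [0.5, 0.7, -1.5]
grip_width: 0.0403
clock: 30.0
eef_pos: [0.5773, 0.0136, 0.1714]
tool_rot: [0.7, -0.097, 0.097, -0.7]
ft_force: [0.2, -0.5, -1.5]
grip_width: 0.0398
pos [0.5773 0.0136 0.1714] yaw 74.19 clk 30.00 w 0.0398 F [ 0.2 -0.5 -1.5] j6 0.30
tool y [-0. -0. -1.]  shift [ 0.02 -0.06  0.  ]  turn [ 0. -0. -0.]
```

View pics/s19.png

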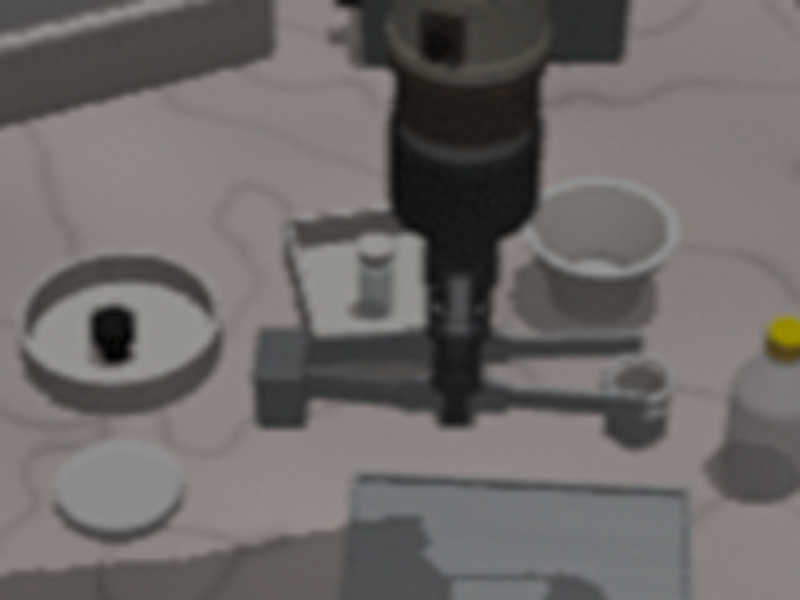

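View pics/t19.png

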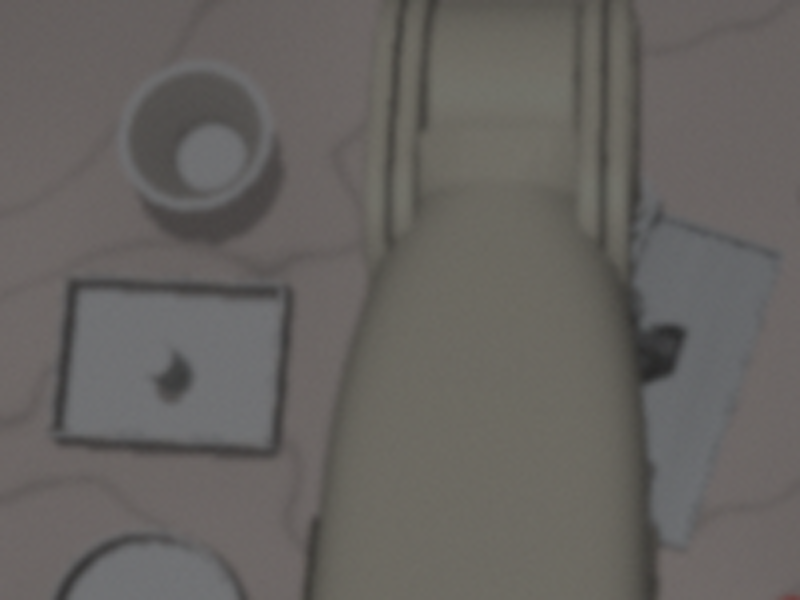

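```bash
python3 - <<'E'
from h import *
import pickle
t,s=pickle.load(open("c19.pkl","rb"))
uv=[(640+.5)/5-.5+180,(378+.5)/5-.5+60]
for z in(.18,.19,.20):print(z,onz(s,[uv],z).round(4))
E
python3 -m handwheel '[[0,-0.06,0,0,0,0],[0,-0.06,0,0,0,0],[0,-0.06,0,0,0,0],[0,-0.06,0,0,0,0],[0,-0.06,0,0,0,0]]'; python3 -m handwheel '[[0,0,0,0,0,0],[0,0,0,0,0,0],[0,0,0,0,0,0],[0,0,0,0,0,0],[0,0,0,0,0,0]]'
```

```text
0.18 [[ 0.6714 -0.0042  0.18  ]]
0.19 [[ 0.6672 -0.0144  0.19  ]]
0.2 [[ 0.6631 -0.0247  0.2   ]]
clock: 30.72
eef_pos: [0.5774, 0.0136, 0.1731]
tool_rot: [0.7, -0.097, 0.097, -0.7]
ft_force: [0.8, 0.5, -1.2]
grip_width: 0.0401
clock: 31.35
eef_pos: [0.5774, 0.0135, 0.1731]
tool_rot: [-0.7, 0.097, -0.097, 0.7]
ft_force: [0.4, -0.7, -1.1]
grip_width: 0.0402
```

Rim was at z ≈ 0.188–0.190 (underside ≈ 0.147), now about 1.5 mm higher. The arm is steady.

```bash
python3 -c "
from h import *
s=bot.camera('side');cv2.imwrite('pics/s20.png',cv2.cvtColor(s['color'],cv2.COLOR_RGB2BGR))
print(bot.job_done()); o=bot.get_obs();print(o['clock'],o['eef_pos'],o['grip_width'])"
```

```text
the job is handed in; nothing more can be done
None
the job is handed in; nothing more can be done
```

View pics/s20.png

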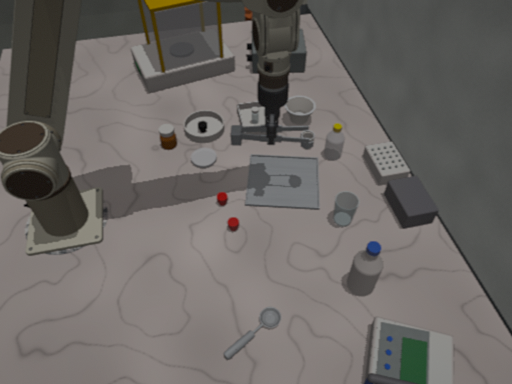

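I put the stopper into the round dish and then the vial into the box, and both were standing upright. I then closed the tongs' jaws around the crucible without the gripper touching it, lifted it upright, and handed the job in at about 31 s with the tongs still holding it.

- **Height:** the side view put the crucible's rim at about 0.19 m, so its underside was about 0.147 m above the bench. I then raised it another 1.5 mm or so. The arm's position and the finger width did not change between the last two readings.
- **Final picture:** the tray was empty, and the beaker, petri dish, bottles, mortar, jar, spoon and red stoppers looked unmoved.
- **Disagreement:** finger widths read about 1.5–2 mm below the object sizes given (0.040 m on the tongs against 42 mm). The same offset appeared on the stopper and the vial, so I read it as sensor bias or pad give.
- **Not checked:** the arm hid most of the top view during the tongs work, so the last jaw alignment and uprightness checks came from the side view alone.

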